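Pulse-hold the bayonet lid of a glaze mill

TASK

Get the little glaze mill ready for a pulse of grinding: first turn its speed dial clockwise so that the pointer stands at the orange mark of its scale. Then put the blue bayonet lid into the mill's steel collar, lugs through the slots until it sits fully home, and twist it clockwise, against its spring, to the orange half-way mark, never on to the red mark where it clicks and locks. Finish while still holding the lid steady at the half-way mark (it springs back if let go), and leave the cup, tape roll, jar and brush where they are.

Things in the scene. Friction and masses are not known exactly. Their poses are not given: they have to be found in the camera images.
- mill: White glaze mill, 190 x 270 mm, fixed to the table, flat deck 70 mm up; origin under its centre, z up. The collar's axis lies 65 mm along its +y, the dial's axis 70 mm along its -y.
- socket (a point): Centre of the mill's steel collar at rim height (100 mm above the table). z up; x along the two entry slots (black marks) for the lid's lugs, either way round. Collar 88 mm outside, 30 mm tall, bore 57 mm; slots 17 mm wide, reaching 37 mm from the axis; below the 11 mm lip the lugs can turn. The lid goes straight down 22 mm until its disc lies on the rim.
- half_mark: Orange half-way mark: lines on opposite sides of the collar's rim and the deck. Origin on the collar's axis at deck height, z up, x along the mark: 45 degrees clockwise (from above) from the slots. Red lock marks: 90 degrees from the slots. At half-way the lid's x lies along this x, either way round.
- carrier (a joint): Turn (rad) of the sprung carrier in the collar that takes the lid's lugs: 0 at rest, pockets under the slots; grows clockwise from above. The lugs have 0.08 rad play to either side, so it reads about 0.08 less than the lid's twist: 0.70 at half-way. Spring back 0.06 N m at 0, 0.2 at half-way. From 0.95 the lugs meet the lock detent; past 1.15 the lid is going into lock.
- lid_center (a point): Centre (31 mm above the underside) of the loose lid, 0.2 kg, 62 mm tall, standing on its spigot. z up; x along its two brass lugs and its handle bar, either way round. Spigot 52 mm across, 22 mm tall, tapered foot; lugs at its foot 12 mm wide, 8 mm tall, reaching 33.5 mm from the axis; blue disc 76 mm, 8 mm thick, white pointers at both ends of x. Fully home: 9 mm above the socket point.
- lid_grip (a point): Point on the lid's axis to grasp at, 52 mm above the lid's underside, in its black upright handle bar: 56 mm long (x), 18 mm wide (y), from 30 mm (top of the disc) to 62 mm up. Pinch it across its width from above. Same axes as lid_center.
- dial_grip (a point): Point on the speed dial's axis, 27 mm above the deck (97 mm above the table), a good height to pinch. Grey skirt 46 mm across, 6 mm high, and on it a black bar 44 mm long (x), 13 mm wide (y), reaching 35 mm above the deck. +x is the way the white pointer on the bar points; z up.
- dial (a joint): Turn of the speed dial (rad), growing clockwise from above, 0 (first mark) to 4.71 (seventh), marks 45 degrees apart. The orange mark (the fifth) is at 3.14. It stays where it is left.
- cup: White cup, 68 mm across, 70 mm tall, loose; origin under its centre. Not to be moved.
- tape: Tan roll of tape lying flat, 90 mm across, 22 mm tall, loose; origin under its centre. Not to be moved.
- jar: Terracotta-coloured jar with white cap, 66 mm across, 85 mm tall, loose; origin under its centre. Not to be moved.
- brush: Brush lying along its x, loose. Not to be moved.
There are look-alikes about, which are no part of the job. Of the things that look like the part that bears lid_center, the middle-sized one is meant.

How it is judged:
By the outcome, as a careful person would: the job done as asked, in the order asked, and still so for the second after the job is handed in, while the arm keeps its last pose, push and grip.
It also fails if it takes over 53 s, if anything falls off the work surface, if the arm or the gripper's body presses on something with over 40 N, if the wrist force passes 120 N, or if a joint passes its speed limit or range.

ROBOT

A 6-joint arm with a two-finger parallel gripper is mounted at the origin on the work surface. World frame = base frame: x ahead of the robot, y to its left, z up, the work surface at z = 0. Lengths are in m, angles in rad, forces in N, time in s.
With the tool pointing down it reaches from about 0.425 to 0.95 m from the base axis. Payload 3.5 kg.
Tool frame: the origin (TCP) lies midway between the tips of the shut fingers; the grasp point (between the pads) lies 19 mm behind it; x points along the fingers, y is the direction in which the jaws open and shut, and the axes are right-handed (so a half turn about x gives the same grasp; the last joint's range is limited). The gripper opens to 85 mm and grips with 20 to 120 N. Pads are 22 mm wide; open, the fingers measure 114 mm over their backs; the gripper's body (76 mm by 85 mm) begins 54 mm behind the grasp point. The pads swing forward as they close: fully open they stand 13 mm farther back than shut.
Start: joints at [-1.451, 0.286, 1.577, -0, 1.279, -0.15], TCP at [0.18, -0.651, 0.231] pointing down, gripper open.
Joint ranges: [-2.77, 2.77], [-0.9, 2.22], [0.21, 2.48], [-1.53, 4.67], [0.24, 2.81], [-2.84, 2.84]. Speed limits (rad/s): [2.79, 2.79, 3.14, 3.14, 3.14, 3.14].

INTERFACE

Orientations are given as a unit quaternion [x, y, z, w].
In Python, from plant import ctrl, vision gives the robot as it stands. The module is installed in compiled form; this text tells all that it offers.
- The arm moves only by the tool play_rows, never from a script. Its arguments are lists of equal length, an entry for each row: "claw": the closure in counts, from 0 (fully open) to 255 (shut); "travel": the shift along the tool's x, y, z in m, a list of three; "dr": the turn, a rotation vector about the tool's x, y, z in rad, a list of three. In form: {"claw": [claw, ...], "travel": [[tx, ty, tz], ...], "dr": [[wx, wy, wz], ...]}. A call has 1 to 20 rows; each row is the pose to reach, as a shift and turn from the pose measured when the call began, along the tool's axes at that moment; what a row does not reach only later rows make up. A row lasts 1/10 s, in which the tool goes at most 50 mm and 8.59 degrees, less where a joint would pass 70% of its speed; a pose out of reach is approached as far as the arm can. A call with a gripper value outside its range is refused whole. The fingers move at their own pace and stop on an object; "force" is the grip in N (left out, the last holds). Time passes only in rows, so rows that repeat a pose let the fingers close. It gives the time, the measured TCP pose, the force and the opening at its end, in the units of the state.
- ctrl.get_state(): the state, without advancing time (a new reading comes with each control period).
- vision.read_camera(name): name is "scene" or "top"; returns a dict with "img" (384x512x3 uint8, red, green, blue), "range_z" (384x512 float32, m along the optical axis (not along the pixel's ray), 0 where there is no reading), "K" (3x3 intrinsics, pixels), "world_to_cam" (4x4, takes a point from world to camera coordinates). Camera axes: x right, y up, looking along -z (the intrinsics and any distortion apply to the point x, -y, -z); pixel columns grow to the right and rows downward; lengths in m; the calibration is good to about 2 mm. A picture is of the moment at which its call begins.
- ctrl.sign_off(): hands the job in, once; it reports no verdict.
The state is a dict: "time": time; "qpos": joint angles; "dq": joint speeds; "joint_efforts": joint torques, N m; "eef_pos": TCP position; "tcp_rot": TCP orientation; "contact_force": force on the tool from outside, world axes, zero at the start; "wrist_torque": the same for the moment, N m; "opening": opening from 0.0 (shut) to 1.0 (fully open).
Only numpy, scipy, OpenCV 4.12 (cv2) and the standard library are available. Lean on these libraries where they do the work, as an engineer would, in place of code of your own. Each camera call takes 0.05 s, during which the arm holds its last target.

## Working session

There is one attempt and no reset: what is moved stays moved. The work goes in short steps, Python scripts to look and compute and a tool call to move; the robot and the scene stay as the last step left them, time stands still between calls to the robot, and variables do not carry over. Pictures are saved under pics/ and viewed, and the job is handed in when it is done.

Besides the shell and the picture viewer there is one more tool, called after "Call:" as a command line: name --argument value ..., lists and objects as JSON in quotes. play_rows: Moves the arm, as the interface text tells. Its arguments: {"type":"object","properties":{"claw":{"type":"array","items":{"type":"number"}},"travel":{"type":"array","items":{"type":"array","items":{"type":"number"}}},"dr":{"type":"array","items":{"type":"array","items":{"type":"number"}}},"force":{"type":"number"}},"required":["claw","travel","dr"]}

```bash
mkdir -p pics
cat > h.py <<'E'
import numpy as np, cv2
from plant import ctrl, vision
from scipy.spatial.transform import Rotation as R
def ray(cam,u,v):
    K=cam['K'];T=cam['world_to_cam']
    d=np.linalg.inv(K)@np.array([u,v,1.0]); d=np.array([d[0],-d[1],-d[2]])
    Rw=T[:3,:3].T; return -Rw@T[:3,3], Rw@d
def onplane(cam,u,v,z):
    c,d=ray(cam,u,v); return c+d*(z-c[2])/d[2]
def proj(cam,p):
    q=cam['world_to_cam']@np.append(p,1); k=cam['K']@np.array([q[0],-q[1],-q[2]]); return k[:2]/k[2]
def cloud(cam):
    z=cam['range_z'];h,w=z.shape;u,v=np.meshgrid(np.arange(w),np.arange(h));K=cam['K'];T=cam['world_to_cam']
    d=np.stack([u,v,np.ones_like(u)],-1)@np.linalg.inv(K).T
    p=d*z[...,None]; p=p*np.array([1,-1,-1]); return (p-T[:3,3])@T[:3,:3]
def save(n,img,s=1):
    cv2.imwrite('pics/'+n,cv2.resize(img[...,::-1],None,fx=s,fy=s,interpolation=cv2.INTER_CUBIC))
E
python3 - <<'E'
from h import *
print({k:(np.round(v,3).tolist() if not isinstance(v,dict) else v) for k,v in ctrl.get_state().items()})
import pickle
d={}
for n in ('top','scene'):
    c=vision.read_camera(n); d[n]=c; save(n+'0.png',c['img'],1.5)
    print(n,c.keys(),c['K'],c['world_to_cam'])
pickle.dump(d,open('c0.pkl','wb'))
E
```

```text
{'time': 0.0, 'qpos': [-1.451, 0.287, 1.578, 0.0, 1.279, -0.15], 'dq': [0.001, 0.001, 0.001, -0.001, 0.001, -0.0], 'joint_efforts': [0.001, -40.598, -29.263, -0.0, 0.006, 0.0], 'eef_pos': [0.18, -0.65, 0.23], 'tcp_rot': [0.701, 0.096, -0.701, 0.094], 'contact_force': [-0.533, -0.539, -0.116], 'wrist_torque': [0.002, -0.047, 0.016], 'opening': 0.997}
top dict_keys(['img', 'range_z', 'K', 'world_to_cam']) [[374.45136395   0.         253.73379224]
 [  0.         374.45136395 191.80101063]
 [  0.           0.           1.        ]] [[ 5.12131061e-03 -9.99490398e-01 -3.15074110e-02  2.53337577e-02]
 [ 9.87690108e-01  1.29842406e-04  1.56423249e-01 -5.72629719e-01]
 [-1.56339444e-01 -3.19206503e-02  9.87187444e-01 -9.89556408e-01]
 [ 0.00000000e+00  0.00000000e+00  0.00000000e+00  1.00000000e+00]]
scene dict_keys(['img', 'range_z', 'K', 'world_to_cam']) [[404.28295154   0.         251.86112125]
 [  0.         404.28295154 187.5401527 ]
 [  0.           0.           1.        ]] [[-0.8001179   0.59949092 -0.02054209  0.45048477]
 [-0.39679953 -0.50328997  0.76762578  0.16903188]
 [ 0.44984606  0.62234222  0.64056903 -1.62921851]
 [ 0.          0.          0.          1.        ]]
```

View pics/top0.png

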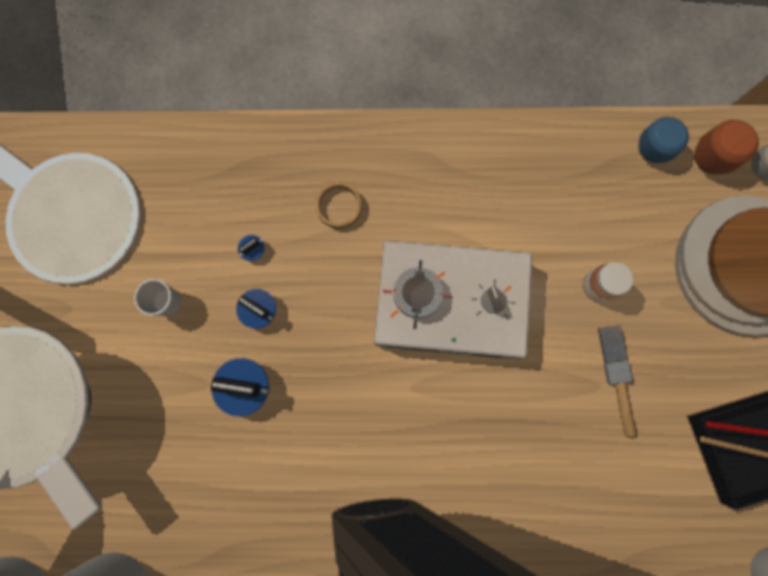

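View pics/scene0.png

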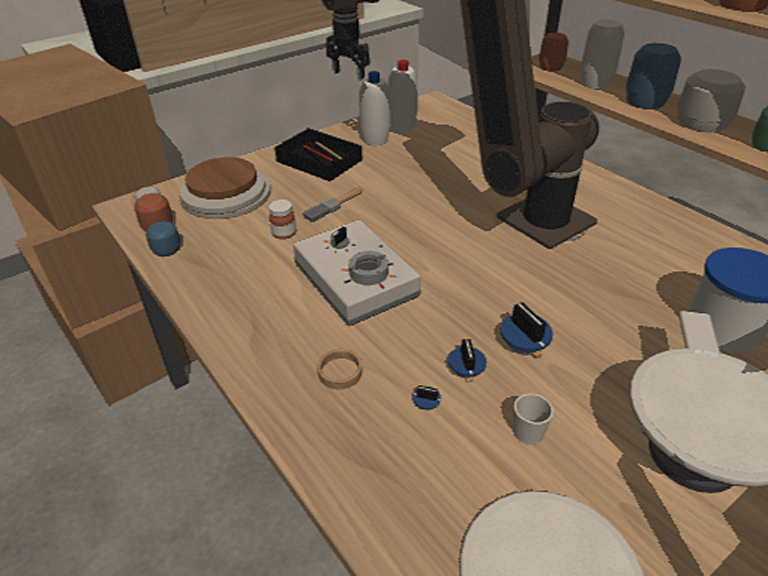

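Both views show three blue lids. In the top picture (1.5x pixels) they are at (251,248) small, (256,309) middle and (240,388) large. The bucket's blue lid at scene (745,275) is also blue. By the description I want the middle-sized one, and I'll check it in a crop and measure it.

```bash
cat > m.py <<'E'
from h import *
import pickle
d=pickle.load(open('c0.pkl','rb'))
c=d['top'];img=c['img'];P=cloud(c)
save('crop_lid.png',img[145:290,125:225],5)
save('crop_mill.png',img[150:245,245:360],6)
s=d['scene'];save('crop_scene.png',s['img'][130:290,190:380],4)
hsv=cv2.cvtColor(img,cv2.COLOR_RGB2HSV)
m=cv2.inRange(hsv,(100,120,40),(125,255,255))
n,l,st,ce=cv2.connectedComponentsWithStats(m)
for i in range(1,n):
    if st[i,4]>60: print('blue',st[i],ce[i],np.median(P[l==i],0))
m=(P[...,2]>0.06)&(P[...,2]<0.078)&(P[...,0]>.4)&(P[...,0]<.75)&(abs(P[...,1])<.35)
n,l,st,ce=cv2.connectedComponentsWithStats(m.astype(np.uint8))
for i in range(1,n):
    if st[i,4]>200:
        print('deck',st[i],np.median(P[l==i],0)); r=cv2.minAreaRect(P[l==i][:,:2].astype(np.float32)); print(r)
for u,v in [(100,198),(171,206),(226,138),(405,187),(280,196),(330,200)]: print(u,v,P[v,u])
E
python3 m.py
```

```text
blue [163 163  12  10  70] [169.4        168.12857143] [0.64542712 0.2699699  0.02082748]
blue [165 196  18  14 104] [175.86538462 201.38461538] [0.54883886 0.24315362 0.02996618]
blue [159 204  20  14 157] [167.22292994 211.65605096] [0.51758396 0.27010446 0.02987811]
blue [144 240  34  19 394] [162.03553299 248.15482234] [0.41758014 0.27613225 0.04189622]
blue [142 261  35  16 357] [158.45378151 268.232493  ] [0.36412627 0.28541592 0.04158571]
deck [ 249  160  105   78 5953] [ 0.54368175 -0.11827993  0.06975608]
((0.5528836250305176, -0.10368458926677704), (0.2701399326324463, 0.1903848648071289), 84.87494659423828)
deck [268 182  22  26 389] [ 0.56174893 -0.03917952  0.07344282]
((0.5609215497970581, -0.03873492777347565), (0.05596093460917473, 0.0624118335545063), 44.50019454956055)
100 198 [0.5585601  0.46792512 0.02005838]
171 206 [0.53083079 0.25156161 0.06156736]
226 138 [0.74050712 0.11112004 0.00183145]
405 187 [ 0.57956129 -0.3731303   0.08249198]
280 196 [ 0.55687949 -0.04451732  0.07261055]
330 200 [ 0.54177449 -0.17186958  0.10492652]
```

View pics/crop_lid.png

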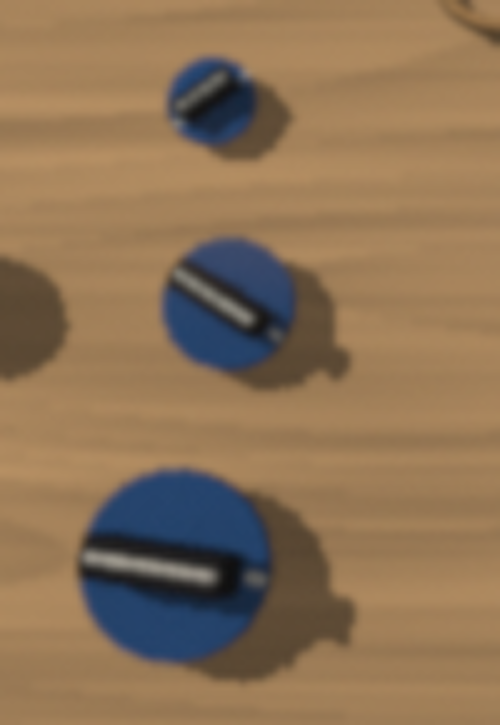

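View pics/crop_mill.png

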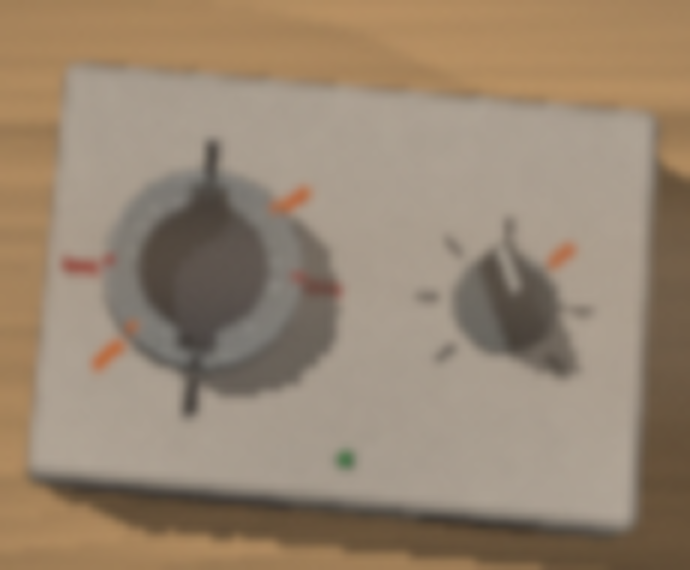

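View pics/crop_scene.png

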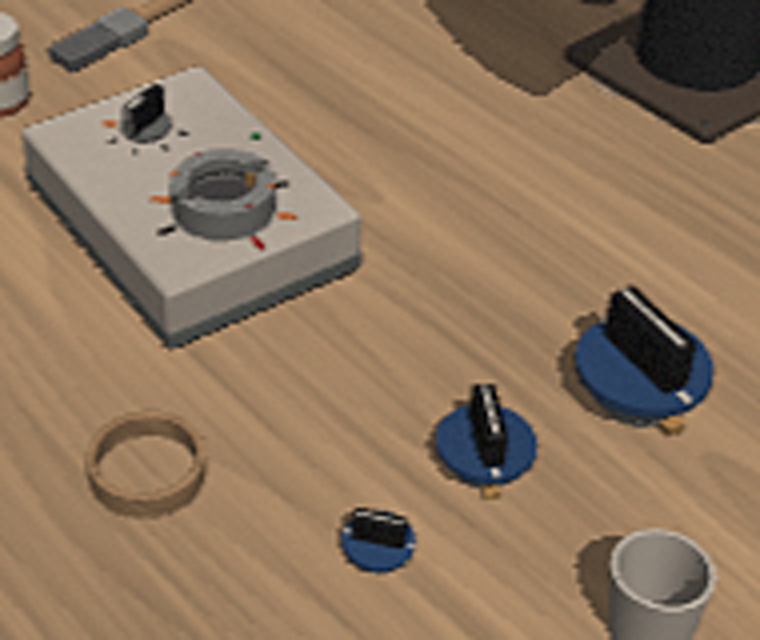

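The crop confirms the choice: the middle lid is at raw top pixel (171,206), with a disc of about 76 mm. The mill has its collar on the left and its dial on the right. The dial pointer points up-left, between the third and fourth marks, and the orange mark is at its upper right. Next I'll refine these positions.

```bash
cat > m2.py <<'E'
from h import *
import pickle
d=pickle.load(open('c0.pkl','rb'))
def inpl(cam,mask,z):
    v,u=np.nonzero(mask); return np.array([onplane(cam,a,b,z) for a,b in zip(u,v)])[:,:2]
def circ(p):
    A=np.c_[2*p,np.ones(len(p))];s=np.linalg.lstsq(A,(p**2).sum(1),rcond=None)[0];return s[:2],np.sqrt(s[2]+s[0]**2+s[1]**2)
def line(p):
    r=cv2.minAreaRect(p.astype(np.float32)); vx,vy,_,_=cv2.fitLine(p.astype(np.float32),cv2.DIST_L2,0,.01,.01).ravel()
    return np.round(r[0],4),np.round(r[1],4),round(float(np.degrees(np.arctan2(vy,vx))),1)
for n in ('top','scene'):
    c=d[n];img=c['img'];P=cloud(c);hsv=cv2.cvtColor(img,cv2.COLOR_RGB2HSV)
    near=lambda x,y,r:np.hypot(P[...,0]-x,P[...,1]-y)<r
    # lid
    b=cv2.inRange(hsv,(98,90,30),(128,255,255))>0
    L=(P[...,2]>.022)&near(.533,.256,.05)
    bm=b&near(.533,.256,.055)
    p=inpl(c,bm,.03); (cc,r)=cv2.minEnclosingCircle(cv2.convexHull(p.astype(np.float32))); print(n,'lid disc',np.round(cc,4),round(r,4))
    hb=(P[...,2]>.053)&near(.533,.256,.06); print(' handle',hb.sum(),line(P[hb][:,:2]),np.median(P[hb][:,2]))
    # collar
    rm=(P[...,2]>.094)&(P[...,2]<.106)&near(.56,-.039,.06)
    p=P[rm][:,:2]; (cc,r)=cv2.minEnclosingCircle(p.astype(np.float32)); print(' collar',rm.sum(),np.round(cc,4),round(r,4),np.median(P[rm][:,2]))
    db=(P[...,2]>.093)&near(.5466,-.1734,.035); print(' dial',db.sum(),line(P[db][:,:2]),np.median(P[db][:,2]))
    dw=db&(img.min(-1)>110); print(' dialwhite',dw.sum(),line(P[dw][:,:2]) if dw.sum()>3 else '')
    om=cv2.inRange(hsv,(3,130,120),(18,255,255))>0
    om&=(P[...,2]>.06)&near(.553,-.1037,.16)
    k,l,st,ce=cv2.connectedComponentsWithStats(om.astype(np.uint8))
    for i in range(1,k):
        if st[i,4]>2: print(' orange',st[i,4],ce[i].round(1),np.round(onplane(c,*ce[i],.07),4),np.median(P[l==i],0).round(4))
    dk=(P[...,2]>.06)&(P[...,2]<.078)&near(.553,-.1037,.2)
    print(' deck',line(P[dk][:,:2]))
    bl=(img.max(-1)<70)&(P[...,2]>.06)&near(.553,-.1037,.12)
    k,l,st,ce=cv2.connectedComponentsWithStats(bl.astype(np.uint8))
    for i in range(1,k):
        if st[i,4]>2: print(' black',st[i,4],ce[i].round(1),np.median(P[l==i],0).round(4))
s=ctrl.get_state();print(R.from_quat(s['tcp_rot']).as_matrix().round(3))
E
python3 m2.py
```

```text
top lid disc [0.5355 0.2617] 0.0353
 handle 134 (array([0.5374, 0.2624]), array([0.0559, 0.0173]), 57.1) 0.06174494291934892
 collar 471 [ 0.5585 -0.0388] 0.0439 0.09982339960991082
 dial 99 (array([ 0.5466, -0.1728]), array([0.0442, 0.0133]), 17.4) 0.10433344286454543
 dialwhite 17 (array([ 0.5605, -0.1713]), array([0.0185, 0.0113]), 22.2)
 orange 6 [293.5 183. ] [ 0.5927 -0.0812  0.07  ] [ 0.5926 -0.0811  0.0719]
 orange 4 [338.2 192. ] [ 0.5682 -0.2004  0.07  ] [ 0.568  -0.2009  0.0698]
 orange 9 [262.4 208.7] [0.523  0.0025 0.07  ] [0.5222 0.0037 0.0712]
 deck (array([ 0.5529, -0.1037]), array([0.2701, 0.1904]), 85.2)
scene lid disc [0.5424 0.2662] 0.0393
 handle 103 (array([0.5403, 0.2637]), array([0.0555, 0.018 ]), 59.3) 0.0607865495718216
 collar 237 [ 0.5583 -0.0365] 0.0474 0.09877915835948846
 dial 51 (array([ 0.5482, -0.1705]), array([0.0426, 0.0156]), 15.7) 0.10336990538907699
 dialwhite 7 (array([ 0.549 , -0.1763]), array([0.0349, 0.0071]), 32.2)
 orange 5 [217.2 160.4] [ 0.5679 -0.1989  0.07  ] [ 0.5669 -0.1982  0.0686]
 orange 7 [230.1 179.3] [ 0.5929 -0.0803  0.07  ] [ 0.5938 -0.0801  0.0701]
 orange 7 [261.3 183.6] [0.5243 0.003  0.07  ] [0.5239 0.0031 0.0702]
 deck (array([ 0.5561, -0.1023]), array([0.2754, 0.1913]), 86.0)
 black 78 [226.  157.5] [ 0.5482 -0.1675  0.0918]
 black 75 [244.2 176.2] [ 0.5482 -0.0597  0.0738]
 black 13 [234.5 182.5] [ 0.6032 -0.038   0.0913]
 black 5 [257.4 181.4] [ 0.5363 -0.0045  0.0756]
 black 5 [231.2 187.2] [ 0.6132 -0.0445  0.069 ]
[[-0.     0.267 -0.964]
 [ 0.002 -0.964 -0.267]
 [-1.    -0.002 -0.   ]]
```

```bash
cat >> h.py <<'E'
def yawR(deg):
    a=np.radians(deg); y=np.array([np.cos(a),np.sin(a),0]); x=np.array([0,0,-1.]); return np.c_[x,y,np.cross(x,y)]
def plan(p,yaw):
    s=ctrl.get_state(); R0=R.from_quat(s['tcp_rot']).as_matrix()
    t=R0.T@(np.array(p)-s['eef_pos']); dr=R.from_matrix(R0.T@yawR(yaw)).as_rotvec()
    print('travel',t.round(4),'dr',dr.round(4))
def st():
    s=ctrl.get_state(); M=R.from_quat(s['tcp_rot']).as_matrix()
    print('t',round(s['time'],2),'pos',np.round(s['eef_pos'],4),'yaw',round(float(np.degrees(np.arctan2(M[1,1],M[0,1]))),2),'tilt',M[:2,0].round(4),'F',np.round(s['contact_force'],2),'M',np.round(s['wrist_torque'],3),'open',round(s['opening'],3),'q',np.round(s['qpos'],3))
E
python3 - <<'E'
from h import *
import pickle
d=pickle.load(open('c0.pkl','rb'));c=d['top'];P=cloud(c)
for x,y,zm,rr in((.5466,-.173,.096,.035),(.5374,.2624,.053,.05)):
    m=(P[...,2]>zm)&(np.hypot(P[...,0]-x,P[...,1]-y)<rr); r=cv2.minAreaRect(P[m][:,:2].astype(np.float32)); b=cv2.boxPoints(r)
    e=[b[1]-b[0],b[2]-b[1]];e=max(e,key=np.linalg.norm);print(r,np.degrees(np.arctan2(e[1],e[0])))
st();plan([.5466,-.1732,.16],-70)
E
```

```text
((0.5466376543045044, -0.17276069521903992), (0.044226475059986115, 0.013257944956421852), 18.123929977416992) 18.123915
((0.5373774170875549, 0.2624492645263672), (0.05590144544839859, 0.017330357804894447), 57.0007209777832) 57.00067
t 0.1 pos [ 0.1799 -0.65    0.2301] yaw -74.54 tilt [-0.0002  0.0022] F [-0.23 -0.94  0.7 ] M [ 0.007 -0.007  0.011] open 1.0 q [-1.451  0.287  1.578  0.     1.279 -0.15 ]
travel [ 0.071  -0.3616 -0.4805] dr [-0.0792 -0.0004  0.0021]
```

Call:
play_rows --claw '[0, 0, 0, 0, 0, 0, 0, 0, 0, 0, 0, 0, 0, 0, 0, 0, 0, 0]' --travel '[[0.0, -0.36, -0.48], [0.0, -0.3616, -0.4805], [0.0, -0.3616, -0.4805], [0.0, -0.3616, -0.4805], [0.0, -0.3616, -0.4805], [0.0, -0.3616, -0.4805], [0.0, -0.3616, -0.4805], [0.0, -0.3616, -0.4805], [0.0, -0.3616, -0.4805], [0.0, -0.3616, -0.4805], [0.0, -0.3616, -0.4805], [0.0, -0.3616, -0.4805], [0.0, -0.3616, -0.4805], [0.071, -0.3616, -0.4805], [0.071, -0.3616, -0.4805], [0.071, -0.3616, -0.4805], [0.071, -0.3616, -0.4805], [0.071, -0.3616, -0.4805]]' --dr '[[-0.044, 0, 0.002], [-0.044, 0, 0.002], [-0.044, 0, 0.002], [-0.044, 0, 0.002], [-0.044, 0, 0.002], [-0.044, 0, 0.002], [-0.044, 0, 0.002], [-0.044, 0, 0.002], [-0.044, 0, 0.002], [-0.044, 0, 0.002], [-0.044, 0, 0.002], [-0.044, 0, 0.002], [-0.044, 0, 0.002], [-0.044, 0, 0.002], [-0.044, 0, 0.002], [-0.044, 0, 0.002], [-0.044, 0, 0.002], [-0.044, 0, 0.002]]' --force 30

```text
time: 1.9
eef_pos: [0.5476, -0.1742, 0.1621]
tcp_rot: [0.7, 0.11, -0.697, 0.111]
contact_force: [-0.4, -0.8, 0.3]
opening: 0.999
```

```bash
python3 -c "
from h import *
st();plan([.5466,-.1730,.080],-72)"
```

```text
t 1.9 pos [ 0.5476 -0.1742  0.1621] yaw -72.06 tilt [ 0.0034 -0.0015] F [-0.4  -0.79  0.33] M [-0.031 -0.023  0.054] open 0.999 q [-0.485  0.132  1.889  0.     1.116  0.773]
travel [ 0.0821 -0.0017  0.0008] dr [-0.001  -0.0028 -0.0025]
```

Call:
play_rows --claw '[0, 0, 0, 0, 0, 0, 0, 0]' --travel '[[0.02, -0.0017, 0.0008], [0.04, -0.0017, 0.0008], [0.06, -0.0017, 0.0008], [0.075, -0.0017, 0.0008], [0.081, -0.0017, 0.0008], [0.081, -0.0017, 0.0008], [0.081, -0.0017, 0.0008], [0.081, -0.0017, 0.0008]]' --dr '[[0, -0.003, -0.002], [0, -0.003, -0.002], [0, -0.003, -0.002], [0, -0.003, -0.002], [0, -0.003, -0.002], [0, -0.003, -0.002], [0, -0.003, -0.002], [0, -0.003, -0.002]]'

```text
time: 2.7
eef_pos: [0.5474, -0.1735, 0.0825]
tcp_rot: [0.699, 0.11, -0.698, 0.111]
contact_force: [0.9, 0.2, 0.0]
opening: 1.0
```

```bash
python3 -c "
from h import *
st();plan([.5466,-.1730,.080],-72)
c=vision.read_camera('scene');save('d1.png',c['img'][110:230,160:330],4)"
```

```text
t 2.7 pos [ 0.5474 -0.1735  0.0825] yaw -72.05 tilt [ 0.0021 -0.0017] F [0.91 0.22 0.02] M [0.034 0.007 0.042] open 1.0 q [-4.830e-01  2.350e-01  1.934e+00 -1.000e-03  9.700e-01  7.750e-01]
travel [ 0.0025 -0.0007  0.0006] dr [-0.001  -0.0015 -0.0022]
```

View pics/d1.png

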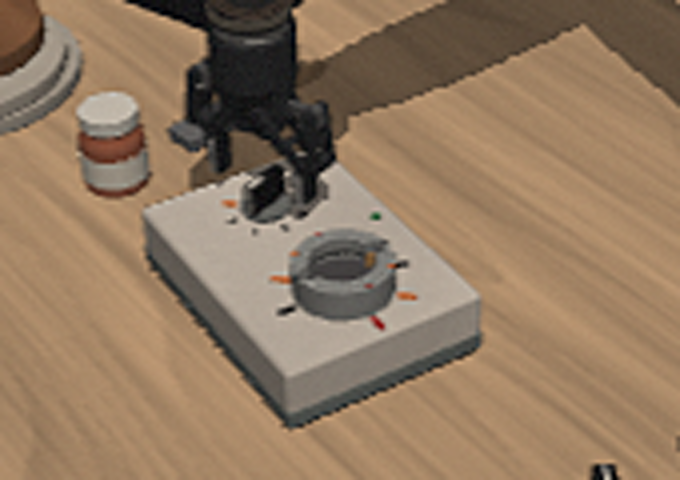

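The fingers straddle the dial bar, at about (270,190) in the crop. Closing now, about 2 mm lower.

Call:
play_rows --claw '[0, 120, 200, 255, 255, 255, 255, 255, 255, 255, 255, 255]' --travel '[[0.002, -0.0007, 0.0006], [0.002, -0.0007, 0.0006], [0.002, -0.0007, 0.0006], [0.002, -0.0007, 0.0006], [0.002, -0.0007, 0.0006], [0.002, -0.0007, 0.0006], [0.002, -0.0007, 0.0006], [0.002, -0.0007, 0.0006], [0.002, -0.0007, 0.0006], [0.002, -0.0007, 0.0006], [0.002, -0.0007, 0.0006], [0.002, -0.0007, 0.0006]]' --dr '[[0, 0, 0], [0, 0, 0], [0, 0, 0], [0, 0, 0], [0, 0, 0], [0, 0, 0], [0, 0, 0], [0, 0, 0], [0, 0, 0], [0, 0, 0], [0, 0, 0], [0, 0, 0]]' --force 40

```text
time: 3.95
eef_pos: [0.5468, -0.1735, 0.0805]
tcp_rot: [0.699, 0.109, -0.698, 0.111]
contact_force: [1.3, -4.6, -0.4]
opening: 0.143
```

```bash
python3 -c "
from h import *
st();plan([.5466,-.1730,.081],-140)"
```

```text
t 3.95 pos [ 0.5468 -0.1735  0.0805] yaw -72.05 tilt [ 0.0027 -0.0028] F [ 1.34 -4.6  -0.35] M [-0.732 -0.145  0.025] open 0.143 q [-0.484  0.236  1.937 -0.002  0.965  0.775]
travel [-0.0005 -0.0006  0.0001] dr [ 1.186  -0.0036 -0.0021]
```

Call:
play_rows --claw '[255, 255, 255, 255, 255, 255, 255, 255, 255, 255, 255, 255, 255, 255, 255, 255]' --travel '[[0, -0.0004, 0], [0, -0.0004, 0], [0, -0.0004, 0], [0, -0.0004, 0], [0, -0.0004, 0], [0, -0.0004, 0], [0, -0.0004, 0], [0, -0.0004, 0], [0, -0.0004, 0], [0, -0.0004, 0], [0, -0.0004, 0], [0, -0.0004, 0], [0, -0.0004, 0], [0, -0.0004, 0], [0, -0.0004, 0], [0, -0.0004, 0]]' --dr '[[0.1, 0, 0], [0.2, 0, 0], [0.3, 0, 0], [0.4, 0, 0], [0.5, 0, 0], [0.6, 0, 0], [0.7, 0, 0], [0.8, 0, 0], [0.9, 0, 0], [1.0, 0, 0], [1.08, 0, 0], [1.14, 0, 0], [1.186, 0, 0], [1.186, 0, 0], [1.186, 0, 0], [1.186, 0, 0]]'

```text
time: 5.55
eef_pos: [0.5465, -0.1751, 0.0806]
tcp_rot: [0.643, -0.3, -0.639, -0.297]
contact_force: [-0.6, -7.8, -1.2]
opening: 0.145
```

```bash
python3 -c "
from h import *
st();plan([.5466,-.1730,.081],-140)"
```

```text
t 5.55 pos [ 0.5465 -0.1751  0.0806] yaw -139.97 tilt [ 0.0027 -0.0066] F [-0.64 -7.8  -1.23] M [-1.302  0.077 -0.037] open 0.145 q [-0.485  0.236  1.937 -0.006  0.963  1.961]
travel [-0.0005 -0.0014  0.0015] dr [ 0.0005 -0.0068 -0.0022]
```

Call:
play_rows --claw '[255, 200, 100, 0, 0, 0, 0, 0, 0, 0, 0, 0, 0, 0]' --travel '[[0, 0, 0], [0, 0, 0], [0, 0, 0], [0, 0, 0], [0, 0, 0], [0, 0, 0], [-0.03, 0, 0], [-0.06, 0, 0], [-0.09, 0, 0], [-0.12, 0, 0], [-0.13, 0.0, -0.05], [-0.13, 0.0, -0.1], [-0.13, 0.0, -0.15], [-0.13, 0.0, -0.15]]' --dr '[[0, 0, 0], [0, 0, 0], [0, 0, 0], [0, 0, 0], [0, 0, 0], [0, 0, 0], [0, 0, 0], [0, 0, 0], [0, 0, 0], [0, 0, 0], [0, 0, 0], [0, 0, 0], [0, 0, 0], [0, 0, 0]]'

```text
time: 6.95
eef_pos: [0.6444, -0.2933, 0.2088]
tcp_rot: [0.642, -0.302, -0.639, -0.298]
contact_force: [-0.4, 0.1, -0.2]
opening: 1.004
```

Run:
```python
from h import *
import pickle
st()
d={n:vision.read_camera(n) for n in('top','scene')};pickle.dump(d,open('c1.pkl','wb'))
c=d['top'];P=cloud(c);save('top1.png',c['img'],1.5);save('mill1.png',c['img'][150:245,245:360],6)
m=(P[...,2]>.096)&(np.hypot(P[...,0]-.5466,P[...,1]+.173)<.035)&(P[...,2]<.11); r=cv2.minAreaRect(P[m][:,:2].astype(np.float32)); b=cv2.boxPoints(r)
e=[b[1]-b[0],b[2]-b[1]];e=max(e,key=np.linalg.norm);print(m.sum(),r,np.degrees(np.arctan2(e[1],e[0])))
```

```text
t 6.95 pos [ 0.6444 -0.2933  0.2088] yaw -140.14 tilt [ 0.0015 -0.0067] F [-0.37  0.12 -0.2 ] M [-0.001 -0.009  0.024] open 1.004 q [-0.568  0.372  1.51  -0.005  1.255  1.879]
89 ((0.5467376112937927, -0.17352065443992615), (0.012813047505915165, 0.04473303258419037), 39.67227554321289) -50.327667
```

View pics/mill1.png

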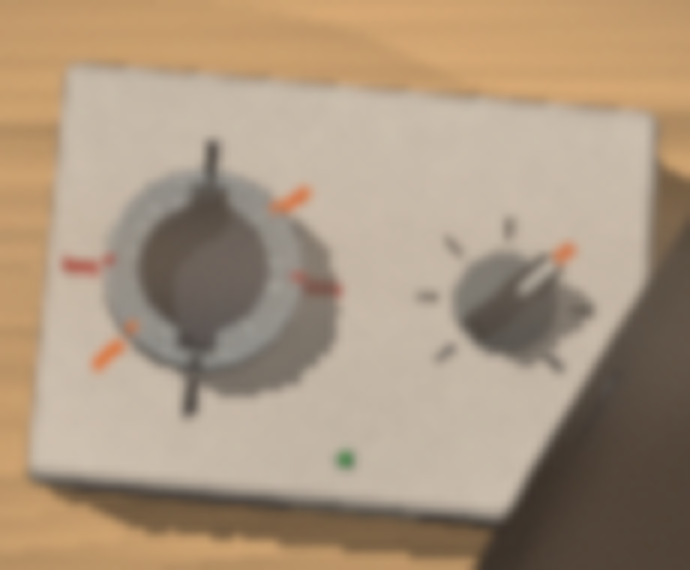

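View pics/top1.png

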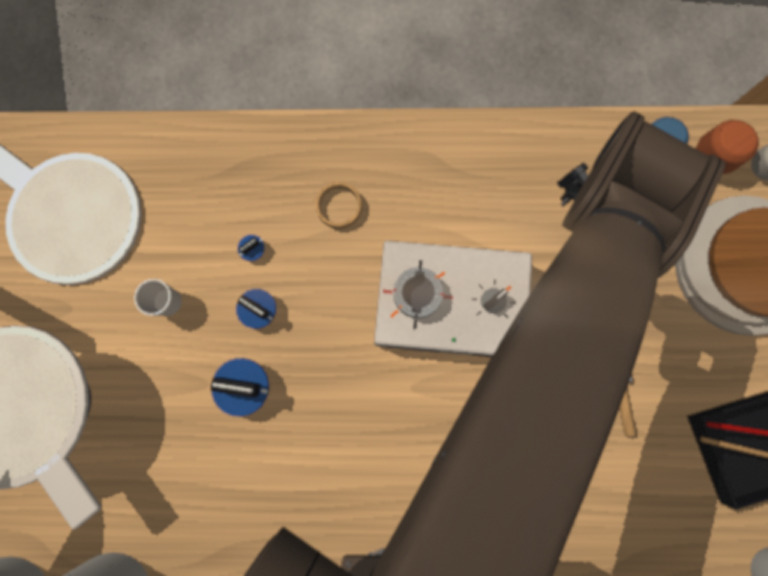

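The picture shows the dial's white pointer, crop (540,272), in line with the orange mark at (565,252). The bar yaw measures -50.3° against a target of -50°. The other things are unmoved. On to the lid.

```bash
python3 -c "
from h import *
st();plan([.5374,.2620,.13],-33)"
```

```text
t 7.05 pos [ 0.6425 -0.2896  0.2099] yaw -140.03 tilt [ 0.0005 -0.0048] F [-0.22 -0.09 -0.3 ] M [ 0.027 -0.021 -0.012] open 0.999 q [-0.566  0.365  1.517 -0.004  1.257  1.88 ]
travel [ 0.0772 -0.274   0.4906] dr [-1.8681e+00 -2.0000e-04 -5.6000e-03]
```

Call:
play_rows --claw '[0, 0, 0, 0, 0, 0, 0, 0, 0, 0, 0, 0, 0, 0, 0, 0, 0, 0, 0, 0]' --travel '[[0, -0.274, 0.4906], [0, -0.274, 0.4906], [0, -0.274, 0.4906], [0, -0.274, 0.4906], [0, -0.274, 0.4906], [0, -0.274, 0.4906], [0, -0.274, 0.4906], [0, -0.274, 0.4906], [0, -0.274, 0.4906], [0, -0.274, 0.4906], [0, -0.274, 0.4906], [0, -0.274, 0.4906], [0, -0.274, 0.4906], [0, -0.274, 0.4906], [0, -0.274, 0.4906], [0.077, -0.274, 0.4906], [0.077, -0.274, 0.4906], [0.077, -0.274, 0.4906], [0.077, -0.274, 0.4906], [0.077, -0.274, 0.4906]]' --dr '[[-1.868, 0, -0.005], [-1.868, 0, -0.005], [-1.868, 0, -0.005], [-1.868, 0, -0.005], [-1.868, 0, -0.005], [-1.868, 0, -0.005], [-1.868, 0, -0.005], [-1.868, 0, -0.005], [-1.868, 0, -0.005], [-1.868, 0, -0.005], [-1.868, 0, -0.005], [-1.868, 0, -0.005], [-1.868, 0, -0.005], [-1.868, 0, -0.005], [-1.868, 0, -0.005], [-1.868, 0, -0.005], [-1.868, 0, -0.005], [-1.868, 0, -0.005], [-1.868, 0, -0.005], [-1.868, 0, -0.005]]'

```text
time: 9.05
eef_pos: [0.539, 0.2622, 0.1328]
tcp_rot: [0.623, 0.337, -0.62, 0.338]
contact_force: [0.4, -0.7, 1.2]
opening: 1.001
```

```bash
python3 -c "
from h import *
st();plan([.5374,.2620,.036],-33)"
```

```text
t 9.05 pos [0.539  0.2622 0.1328] yaw -33.05 tilt [0.0043 0.0007] F [ 0.37 -0.69  1.18] M [ 0.002  0.034 -0.036] open 1.001 q [ 2.840e-01  2.190e-01  1.848e+00 -1.000e-03  1.070e+00  8.610e-01]
travel [ 0.0968 -0.0015  0.0014] dr [-0.0009 -0.0029 -0.0032]
```

Call:
play_rows --claw '[0, 0, 0, 0, 0, 0, 0, 0, 0]' --travel '[[0.03, -0.0015, 0.0014], [0.06, -0.0015, 0.0014], [0.075, -0.0015, 0.0014], [0.085, -0.0015, 0.0014], [0.092, -0.0015, 0.0014], [0.0965, -0.0015, 0.0014], [0.0965, -0.0015, 0.0014], [0.0965, -0.0015, 0.0014], [0.0965, -0.0015, 0.0014]]' --dr '[[0, -0.003, -0.003], [0, -0.003, -0.003], [0, -0.003, -0.003], [0, -0.003, -0.003], [0, -0.003, -0.003], [0, -0.003, -0.003], [0, -0.003, -0.003], [0, -0.003, -0.003], [0, -0.003, -0.003]]'

```text
time: 9.95
eef_pos: [0.538, 0.2621, 0.0371]
tcp_rot: [0.622, 0.337, -0.621, 0.337]
contact_force: [-0.7, 0.1, -0.5]
opening: 0.999
```

```bash
python3 -c "
from h import *
st();plan([.5374,.2620,.036],-33)
c=vision.read_camera('scene');save('l1.png',c['img'][170:310,230:400],4)"
```

```text
t 9.95 pos [0.538  0.2621 0.0371] yaw -33.05 tilt [0.0016 0.0003] F [-0.7   0.07 -0.47] M [ 0.036 -0.021 -0.046] open 0.999 q [ 0.284  0.35   1.886 -0.     0.903  0.861]
travel [ 0.0011 -0.0004  0.0004] dr [-0.0009 -0.0011 -0.0012]
```

View pics/l1.png

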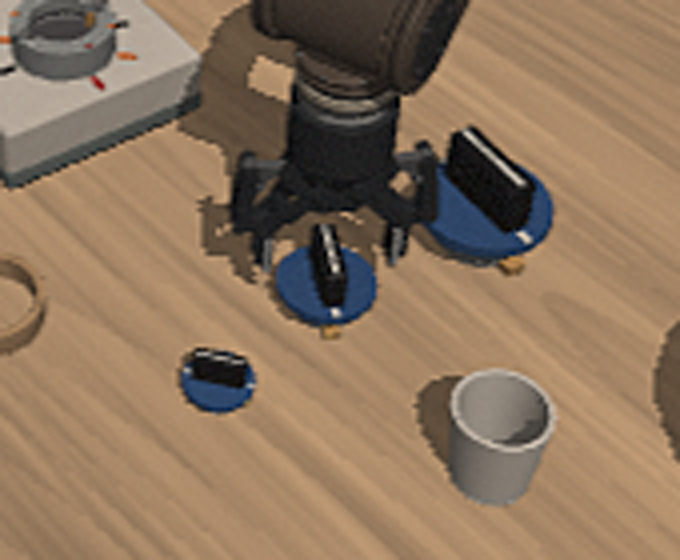

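The fingers straddle the middle lid's handle, crop (328,265). The large lid is clear. Closing.

Call:
play_rows --claw '[60, 120, 180, 255, 255, 255, 255, 255, 255, 255]' --travel '[[0, 0, 0], [0, 0, 0], [0, 0, 0], [0, 0, 0], [0, 0, 0], [0, 0, 0], [0, 0, 0], [0, 0, 0], [0, 0, 0], [0, 0, 0]]' --dr '[[0, 0, 0], [0, 0, 0], [0, 0, 0], [0, 0, 0], [0, 0, 0], [0, 0, 0], [0, 0, 0], [0, 0, 0], [0, 0, 0], [0, 0, 0]]' --force 70

```text
time: 11.0
eef_pos: [0.5378, 0.2622, 0.0371]
tcp_rot: [0.622, 0.337, -0.621, 0.337]
contact_force: [-0.7, 0.6, 1.4]
opening: 0.194
```

```bash
python3 -c "
from h import *
st();plan([.5374,.2620,.17],-33)"
```

```text
t 11.0 pos [0.5378 0.2622 0.0371] yaw -33.05 tilt [0.0012 0.0003] F [-0.74  0.55  1.38] M [ 0.077  0.18  -0.052] open 0.194 q [ 0.284  0.35   1.887 -0.     0.903  0.861]
travel [-1.329e-01 -1.000e-04  2.000e-04] dr [-0.0009 -0.0009 -0.0008]
```

Call:
play_rows --claw '[255, 255, 255, 255, 255, 255, 255, 255, 255, 255, 255]' --travel '[[-0.015, 0, 0], [-0.03, 0, 0], [-0.045, 0, 0], [-0.06, 0, 0], [-0.075, 0, 0], [-0.09, 0, 0], [-0.105, 0, 0], [-0.12, 0, 0], [-0.133, 0, 0], [-0.133, 0, 0], [-0.133, 0, 0]]' --dr '[[0, 0, 0], [0, 0, 0], [0, 0, 0], [0, 0, 0], [0, 0, 0], [0, 0, 0], [0, 0, 0], [0, 0, 0], [0, 0, 0], [0, 0, 0], [0, 0, 0]]'

```text
time: 12.1
eef_pos: [0.5376, 0.2621, 0.1702]
tcp_rot: [0.622, 0.337, -0.621, 0.337]
contact_force: [-0.0, 0.3, -2.5]
opening: 0.199
```

Run:
```python
from h import *
import pickle
st();plan([.5585,-.0400,.165],-95)
d={n:vision.read_camera(n) for n in('top','scene')};pickle.dump(d,open('c2.pkl','wb'))
im=np.hstack([d['top']['img'][120:300,110:310],d['scene']['img'][90:270,220:420]]);save('lift.png',im,2)
```

```text
t 12.1 pos [0.5376 0.2621 0.1702] yaw -33.05 tilt [0.0013 0.0003] F [-0.04  0.33 -2.52] M [ 0.013 -0.007 -0.053] open 0.199 q [ 0.284  0.175  1.825 -0.     1.14   0.861]
travel [0.0051 0.1823 0.2419] dr [ 1.0812e+00 -1.4000e-03 -3.0000e-04]
```

View pics/lift.png

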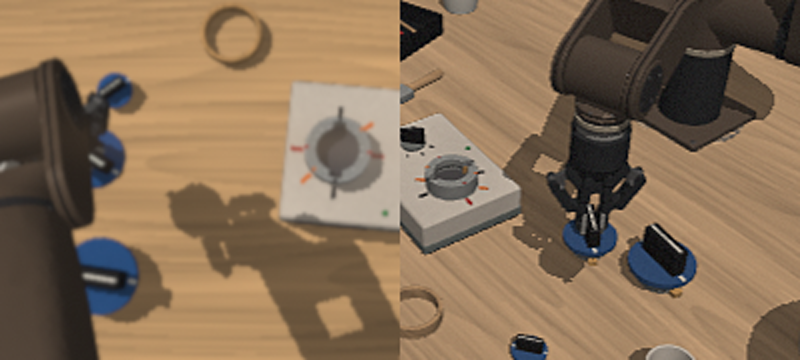

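The lid is held, at (590,235) in the right-hand part, and the load reads about 2.5 N. Carrying it over the collar.

Call:
play_rows --claw '[255, 255, 255, 255, 255, 255, 255, 255, 255, 255, 255, 255, 255, 255, 255, 255, 255]' --travel '[[0, 0.012, 0.016], [0, 0.026, 0.0345], [0, 0.039, 0.0518], [0, 0.052, 0.069], [0, 0.065, 0.0863], [0, 0.078, 0.1035], [0, 0.091, 0.1208], [0, 0.104, 0.138], [0, 0.117, 0.1553], [0, 0.13, 0.1725], [0, 0.143, 0.1898], [0, 0.156, 0.207], [0, 0.169, 0.2243], [0.003, 0.178, 0.236], [0.005, 0.1823, 0.2419], [0.005, 0.1823, 0.2419], [0.005, 0.1823, 0.2419]]' --dr '[[0.07, 0, 0], [0.15, 0, 0], [0.23, 0, 0], [0.31, 0, 0], [0.39, 0, 0], [0.47, 0, 0], [0.55, 0, 0], [0.63, 0, 0], [0.71, 0, 0], [0.79, 0, 0], [0.87, 0, 0], [0.94, 0, 0], [1.0, 0, 0], [1.05, 0, 0], [1.081, -0.001, 0], [1.081, -0.001, 0], [1.081, -0.001, 0]]'

```text
time: 13.9
eef_pos: [0.5575, -0.0397, 0.1635]
tcp_rot: [-0.705, 0.031, 0.707, 0.031]
contact_force: [-1.0, -0.3, -2.6]
opening: 0.201
```

Run:
```python
from h import *
import pickle
st();plan([.5585,-.0400,.137],-95)
d={n:vision.read_camera(n) for n in('top','scene')};pickle.dump(d,open('c3.pkl','wb'))
im=np.hstack([d['top']['img'][130:270,220:380],d['scene']['img'][100:240,170:330]]);save('over.png',im,2.5)
```

```text
t 13.9 pos [ 0.5575 -0.0397  0.1635] yaw -94.96 tilt [-0.0028 -0.    ] F [-0.97 -0.3  -2.63] M [-0.006  0.014  0.025] open 0.201 q [-2.520e-01  1.000e-01  1.922e+00 -1.000e-03  1.122e+00  1.405e+00]
travel [ 0.0265  0.0002 -0.0011] dr [ 0.0008  0.0028 -0.0002]
```

View pics/over.png

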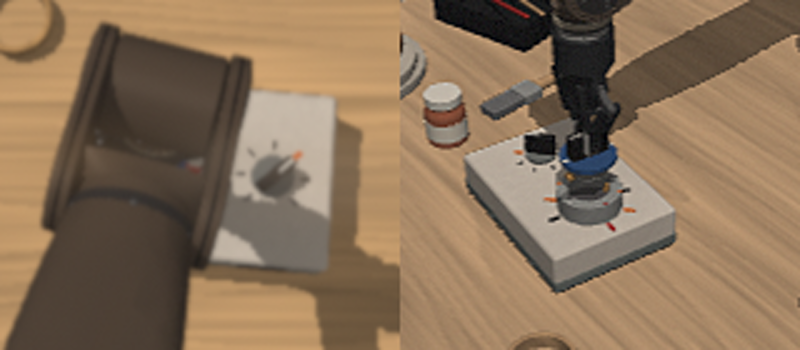

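Run:
```python
from h import *
import pickle
d=pickle.load(open('c3.pkl','rb'));c=d['scene'];img=c['img'];hsv=cv2.cvtColor(img,cv2.COLOR_RGB2HSV);P=cloud(c)
b=cv2.inRange(hsv,(98,90,30),(128,255,255)); b[:, :170]=0;b[:,300:]=0;b[:120]=0;b[200:]=0
n,l,stt,ce=cv2.connectedComponentsWithStats(b)
i=1+np.argmax(stt[1:,4]);print(stt[i],ce[i]);m=l==i
print('z',np.percentile(P[m][:,2],[5,25,50,75,95]).round(4))
v,u=np.nonzero(m);p=np.array([onplane(c,a,bb,.1565)[:2] for a,bb in zip(u,v)])
print(cv2.minEnclosingCircle(p.astype(np.float32)))
# brass lug
g=cv2.inRange(hsv,(15,110,90),(28,255,255));g[:150]=0;g[195:]=0;g[:,:225]=0;g[:,270:]=0
n,l,s2,ce=cv2.connectedComponentsWithStats(g)
for k in range(1,n):
    if s2[k,4]>2: print('brass',s2[k,4],ce[k],np.median(P[l==k],0).round(4))
save('z3.png',img[130:200,215:275],10)
```

```text
[235 158  22  12 136] [246.92647059 164.82352941]
z [0.1508 0.1545 0.1559 0.1573 0.1585]
((0.5629936456680298, -0.02533075027167797), 0.036666929721832275)
brass 7 [237.42857143 170.28571429] [ 0.5901 -0.0361  0.1338]
brass 6 [252.         174.66666667] [ 0.5267 -0.0446  0.0797]
```

View pics/z3.png

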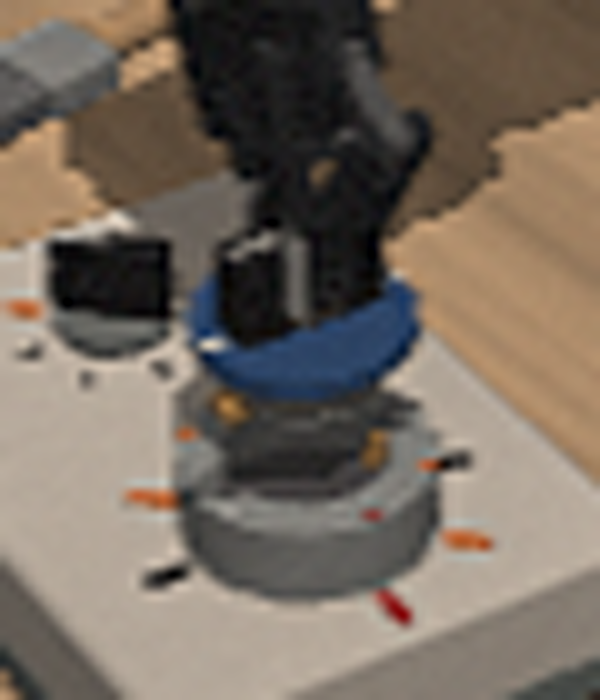

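Run:
```python
from h import *
import pickle
from scipy.optimize import least_squares
d=pickle.load(open('c3.pkl','rb'));c=d['scene'];img=c['img'];hsv=cv2.cvtColor(img,cv2.COLOR_RGB2HSV)
def low(m,z,R0,ulo,uhi):
    p=[]
    for u in range(ulo,uhi+1):
        v=np.nonzero(m[:,u])[0]
        if len(v): p.append(onplane(c,u,v.max()+0.5,z)[:2])
    p=np.array(p);f=least_squares(lambda q:np.hypot(*(p-q).T)-R0,p.mean(0)-[.02,.02],loss='soft_l1',f_scale=.001)
    print(f.x.round(4),np.abs(f.fun).max().round(4),len(p));return f.x
b=cv2.inRange(hsv,(98,90,30),(128,255,255)); b[:, :234]=0;b[:,258:]=0;b[:155]=0;b[172:]=0
low(b,.1485,.038,236,255)
# collar: outer wall foot at deck z=.07, mask grey dark vs deck: lower boundary; and rim edge
P=cloud(c)
m=(P[...,2]>.076)&(np.hypot(P[...,0]-.5585,P[...,1]+.0388)<.052)&(P[...,2]<.11)
mm=m.astype(np.uint8)
low(mm,.076,.044,236,255)
```

```text
[ 0.5587 -0.0397] 0.0034 20
[ 0.5615 -0.0414] 0.0045 20
```

Call:
play_rows --claw '[255, 255, 255, 255, 255, 255, 255, 255, 255, 255]' --travel '[[0.006, 0, -0.0005], [0.012, 0, -0.0008], [0.018, 0, -0.0008], [0.022, 0, -0.0008], [0.025, 0, -0.0008], [0.028, 0, -0.0008], [0.031, 0, -0.0008], [0.034, 0, -0.0008], [0.034, 0, -0.0008], [0.034, 0, -0.0008]]' --dr '[[0, 0.003, 0], [0, 0.003, 0], [0, 0.003, 0], [0, 0.003, 0], [0, 0.003, 0], [0, 0.003, 0], [0, 0.003, 0], [0, 0.003, 0], [0, 0.003, 0], [0, 0.003, 0]]'

```text
time: 15.0
eef_pos: [0.5585, -0.0395, 0.1299]
tcp_rot: [0.707, -0.031, -0.706, -0.03]
contact_force: [0.6, -0.3, -2.8]
opening: 0.196
```

Run:
```python
from h import *
st();plan([.5583,-.0395,.115],-95)
c=vision.read_camera('scene');save('z4.png',c['img'][130:200,215:275],8)
```

```text
t 15.0 pos [ 0.5585 -0.0395  0.1299] yaw -94.92 tilt [ 0.001  -0.0006] F [ 0.63 -0.31 -2.84] M [ 0.016 -0.005 -0.017] open 0.196 q [-0.252  0.141  1.944 -0.     1.055  1.405]
travel [ 0.0149 -0.      0.0002] dr [ 0.0014 -0.001  -0.0006]
```

View pics/z4.png

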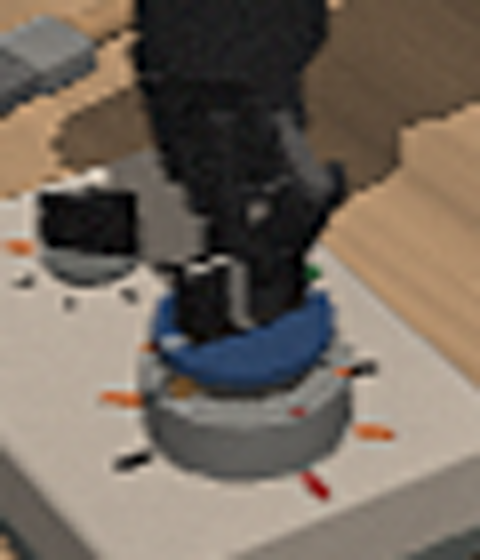

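The brass lug at (183,385) is entering the slot, and there is no contact force. Continuing down.

Call:
play_rows --claw '[255, 255, 255, 255, 255, 255, 255, 255, 255, 255, 255]' --travel '[[0.003, 0, 0], [0.006, 0, 0], [0.009, 0, 0], [0.011, 0, 0], [0.013, 0, 0], [0.014, 0, 0], [0.015, 0, 0], [0.016, 0, 0], [0.016, 0, 0], [0.016, 0, 0], [0.016, 0, 0]]' --dr '[[0, 0, 0], [0, 0, 0], [0, 0, 0], [0, 0, 0], [0, 0, 0], [0, 0, 0], [0, 0, 0], [0, 0, 0], [0, 0, 0], [0, 0, 0], [0, 0, 0]]'

```text
time: 16.15
eef_pos: [0.5587, -0.0395, 0.1151]
tcp_rot: [0.707, -0.031, -0.706, -0.03]
contact_force: [-4.5, 0.8, 7.0]
opening: 0.194
```

Run:
```python
from h import *
st();plan([.5583,-.0395,.115],-95)
c=vision.read_camera('scene');save('z5.png',c['img'][130:200,215:275],8)
```

```text
t 16.15 pos [ 0.5587 -0.0395  0.1151] yaw -94.92 tilt [ 0.0012 -0.0008] F [-4.49  0.8   6.99] M [ 0.04   0.733 -0.076] open 0.194 q [-2.520e-01  1.610e-01  1.953e+00 -1.000e-03  1.027e+00  1.405e+00]
travel [0.0001 0.     0.0004] dr [ 0.0015 -0.0012 -0.0007]
```

View pics/z5.png

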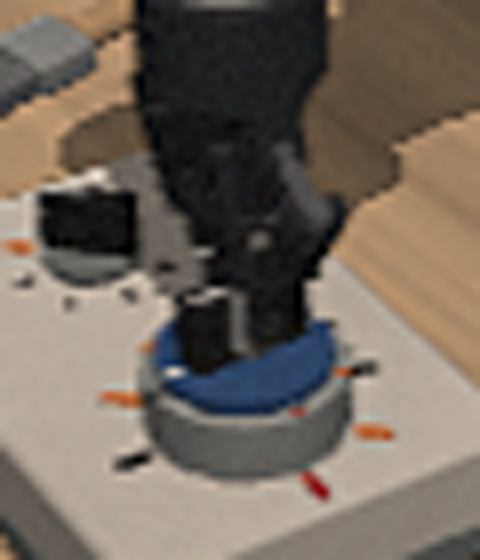

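Run:
```python
from h import *
c=vision.read_camera('scene');img=c['img'];P=cloud(c);hsv=cv2.cvtColor(img,cv2.COLOR_RGB2HSV)
b=cv2.inRange(hsv,(98,90,30),(128,255,255))>0;b&=np.hypot(P[...,0]-.5585,P[...,1]+.039)<.045
print(b.sum(),np.percentile(P[b][:,2],[10,50,90]).round(4),np.median(P[(abs(P[...,2]-.1)<.004)&(np.hypot(P[...,0]-.5585,P[...,1]+.039)<.046)&~b][:,2]))
```

```text
145 [0.1041 0.1072 0.1099] 0.0990489704605366
```

Call:
play_rows --claw '[255, 255, 255, 255, 255, 255, 255, 255, 255, 255, 255, 255, 255, 255]' --travel '[[0.001, 0, 0.0005], [0.001, 0, 0.0005], [0.001, 0, 0.0005], [0.001, 0, 0.0005], [0.001, 0, 0.0005], [0.001, 0, 0.0005], [0.001, 0, 0.0005], [0.001, 0, 0.0005], [0.001, 0, 0.0005], [0.001, 0, 0.0005], [0.001, 0, 0.0005], [0.001, 0, 0.0005], [0.001, 0, 0.0005], [0.001, 0, 0.0005]]' --dr '[[0.04, 0, 0], [0.08, 0, 0], [0.12, 0, 0], [0.16, 0, 0], [0.2, 0, 0], [0.24, 0, 0], [0.28, 0, 0], [0.32, 0, 0], [0.36, 0, 0], [0.4, 0, 0], [0.44, 0, 0], [0.47, 0, 0], [0.47, 0, 0], [0.47, 0, 0]]' --force 100

```text
time: 17.65
eef_pos: [0.5596, -0.0409, 0.1152]
tcp_rot: [0.682, -0.194, -0.678, -0.193]
contact_force: [1.8, -5.7, 3.3]
opening: 0.193
```

Run:
```python
from h import *
st();plan([.5583,-.0395,.115],-140)
c=vision.read_camera('scene');save('z6.png',c['img'][130:200,215:275],8)
```

```text
t 17.65 pos [ 0.5596 -0.0409  0.1152] yaw -121.77 tilt [ 0.005 -0.004] F [ 1.79 -5.72  3.26] M [-1.104 -0.044  0.145] open 0.193 q [-0.253  0.161  1.952 -0.003  1.023  1.874]
travel [ 0.0002 -0.0005  0.0018] dr [ 3.182e-01 -6.400e-03  2.000e-04]
```

View pics/z6.png

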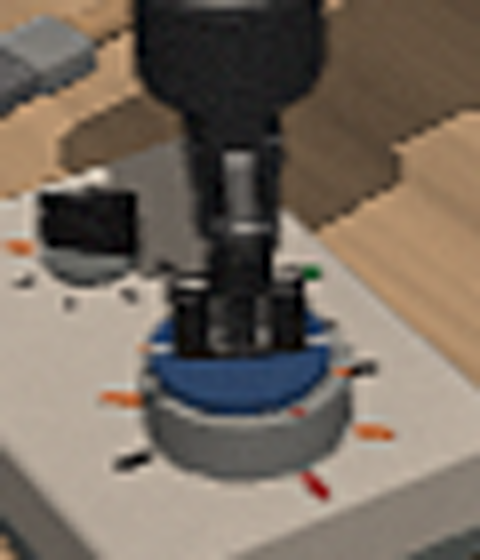

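The lid is home: its disc top measures 107–108 mm. It follows the twist, with its pointers now at (155,347) and (322,342). The reaction torque is 0.145 N m, as the spring should give. Going on to half-way.

Call:
play_rows --claw '[255, 255, 255, 255, 255, 255, 255, 255, 255, 255, 255, 255, 255]' --travel '[[0.001, 0, 0], [0.001, 0, 0], [0.001, 0, 0], [0.001, 0, 0], [0.001, 0, 0], [0.001, 0, 0], [0.001, 0, 0], [0.001, 0, 0], [0.001, 0, 0], [0.001, 0, 0], [0.001, 0, 0], [0.001, 0, 0], [0.001, 0, 0]]' --dr '[[0.04, 0, 0], [0.08, 0, 0], [0.12, 0, 0], [0.16, 0, 0], [0.2, 0, 0], [0.24, 0, 0], [0.27, 0, 0], [0.295, 0, 0], [0.315, 0, 0], [0.318, 0, 0], [0.318, 0, 0], [0.318, 0, 0], [0.318, 0, 0]]'

```text
time: 19.0
eef_pos: [0.5594, -0.0418, 0.1152]
tcp_rot: [0.643, -0.299, -0.639, -0.297]
contact_force: [-3.0, -4.8, 6.4]
opening: 0.187
```

Run:
```python
from h import *
import pickle
st()
d={n:vision.read_camera(n) for n in('top','scene')};pickle.dump(d,open('c4.pkl','wb'))
c=d['scene'];img=c['img'];save('z7.png',img[130:200,215:275],8);save('top7.png',d['top']['img'],1.5)
P=cloud(c);hsv=cv2.cvtColor(img,cv2.COLOR_RGB2HSV)
n=np.hypot(P[...,0]-.5585,P[...,1]+.039)
b=(cv2.inRange(hsv,(98,90,30),(128,255,255))>0)&(n<.045);print('disc z',np.percentile(P[b][:,2],[10,50,90]).round(4))
w=(img.min(-1)>150)&(n<.041)&(n>.02)&(P[...,2]>.1)&(P[...,2]<.115)
k,l,s,ce=cv2.connectedComponentsWithStats(w.astype(np.uint8))
for i in range(1,k): print('white',s[i,4],ce[i],onplane(c,*ce[i],.108).round(4))
o=(cv2.inRange(hsv,(3,120,110),(18,255,255))>0)&(n<.075)&(P[...,2]>.06)
k,l,s,ce=cv2.connectedComponentsWithStats(o.astype(np.uint8))
for i in range(1,k): print('orange',s[i,4],ce[i],np.median(P[l==i],0).round(4))
```

```text
t 19.0 pos [ 0.5594 -0.0418  0.1152] yaw -139.86 tilt [ 0.004  -0.0061] F [-2.96 -4.75  6.38] M [-0.822  0.791  0.363] open 0.187 q [-0.253  0.161  1.952 -0.006  1.023  2.191]
disc z [0.1041 0.1069 0.1099]
orange 2 [257.5 176. ] [ 0.5316 -0.0076  0.0991]
orange 8 [230.375 179.375] [ 0.5964 -0.0783  0.072 ]
orange 8 [261.  183.5] [0.5247 0.002  0.0702]
orange 1 [253. 190.] [0.5679 0.0152 0.0728]
```

View pics/z7.png

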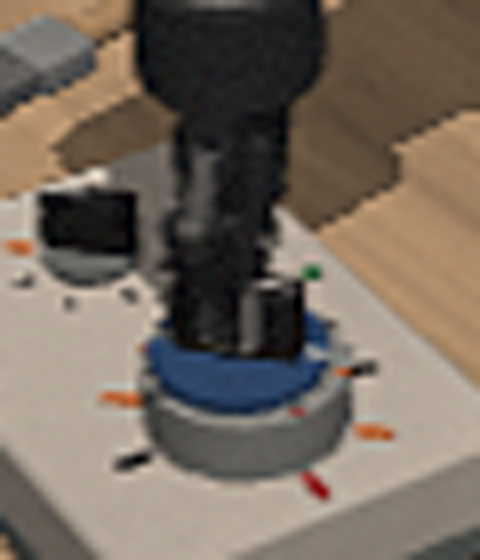

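View pics/top7.png

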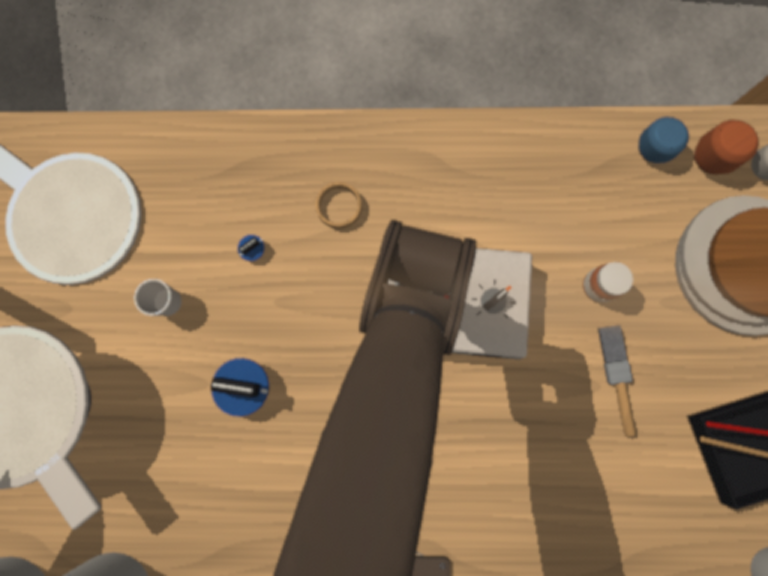

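Run:
```python
from h import *
import pickle
c=pickle.load(open('c4.pkl','rb'))['scene'];img=c['img']
save('z8.png',img[160:190,228:266],20)
q=onplane(c,254.5,174,.108);r=onplane(c,257.7,176.3,.1)
for ctr in ((.5585,-.039),(.5595,-.0375),(.559,-.041)):
    for n,a in(('ptr',q),('rim',r)): print(n,a.round(4),np.degrees(np.arctan2(a[1]-ctr[1],a[0]-ctr[0])).round(1))
# predicted pixels of pointer for lid yaw 130 +- and rim mark
for y in(120,130,140):
    a=np.radians(y);print(y,[proj(c,[.5585+rr*np.cos(a),-.039+rr*np.sin(a),.108]).round(1) for rr in(.03,.037)])
P=cloud(c);m=(P[...,2]>.125)&(P[...,2]<.142)&(np.hypot(P[...,0]-.5585,P[...,1]+.039)<.04);print(m.sum())
p=P[m];print(np.round(p[np.argsort(p[:,1])][-12:],4))
```

```text
ptr [ 0.5396 -0.0131  0.108 ] 126.0
rim [ 0.5327 -0.005   0.1   ] 127.2
ptr [ 0.5396 -0.0131  0.108 ] 129.1
rim [ 0.5327 -0.005   0.1   ] 129.5
ptr [ 0.5396 -0.0131  0.108 ] 124.7
rim [ 0.5327 -0.005   0.1   ] 126.2
120 [array([253.6, 174.5]), array([255.5, 174.9])]
130 [array([254.1, 173.5]), array([256.1, 173.8])]
140 [array([254.3, 172.6]), array([256.4, 172.6])]
81
[[ 0.5527 -0.0194  0.131 ]
 [ 0.557  -0.0189  0.1333]
 [ 0.5532 -0.0188  0.1275]
 [ 0.5452 -0.0184  0.1361]
 [ 0.5533 -0.0183  0.136 ]
 [ 0.5455 -0.0181  0.1324]
 [ 0.5535 -0.018   0.1403]
 [ 0.5497 -0.0178  0.1346]
 [ 0.5549 -0.0165  0.1256]
 [ 0.5506 -0.0165  0.1398]
 [ 0.5522 -0.0146  0.1295]
 [ 0.5527 -0.0139  0.1343]]
```

View pics/z8.png

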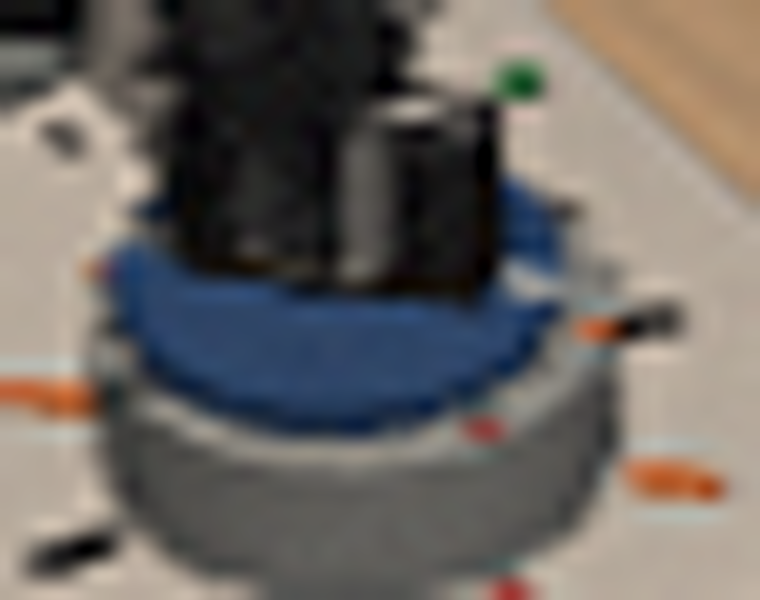

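Run:
```python
from h import *
st();vision.read_camera('top');vision.read_camera('scene');st()
```

```text
t 19.1 pos [ 0.5595 -0.0417  0.1152] yaw -139.86 tilt [ 0.004  -0.0061] F [-2.34 -5.17  6.52] M [-0.787  0.714  0.286] open 0.193 q [-0.253  0.161  1.952 -0.006  1.023  2.191]
t 19.2 pos [ 0.5594 -0.0418  0.1151] yaw -139.87 tilt [ 0.0039 -0.006 ] F [-2.11 -4.8   6.23] M [-0.828  0.761  0.295] open 0.192 q [-0.253  0.161  1.952 -0.006  1.023  2.191]
```

The lid is steady at the half-way mark, with its pointer within about 1.5° of the rim mark. The dial still reads orange and the other things are in place, so I'm handing in.

```bash
python3 -c "
from h import *
print(ctrl.sign_off());st()"
```

```text
the job is handed in; nothing more can be done
None
the job is handed in; nothing more can be done
```

I turned the speed dial clockwise to the orange mark, then put the middle-sized blue lid into the collar and twisted it clockwise to the orange half-way mark. I handed in at about 19.2 s, still gripping the lid there. The hand-in reports no verdict.

My last checks:
- **Dial:** the bar measured -50.3° in the top view, against -50° for the orange mark. The pointer visibly lines up with the mark.
- **Lid home:** the disc top measured about 107 mm; fully home is 108 mm. The tool was at the height worked out for that, still pressing down with 6 N.
- **Half-way twist:** the tool yaw held at -139.9°, against a target of -140°. The lid's pointer and the rim's orange mark agreed to about 1.5° in the scene camera. It is about 45° short of the red lock mark.
- **Other things:** the cup, tape roll, jar and brush look unmoved in the last top picture.

Two readings did not fully agree. A steady side force of about 5 N on the lid suggests the collar sits 2–3 mm further toward -y than the top camera gave. The wrist torque at half-way read about 0.29 N m, against 0.2 N m for the spring alone, probably because of rubbing from that side force.

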